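# Close a plaster-casting box and pin its corner

### The job

Close the open front of the plaster-casting box: lift the loose front board off its sloping rest and stand it upright on the box's base across the opening, its plain end tucked into the steel corner channel and its hinge knuckles between those of the box. Then take the red-handled hinge pin from the sloping tool block and thread it down through all five knuckles until it is fully home, its collar on the top knuckle. Leave the plaster model in the box where it stands and do not disturb the other things on the bench.

Things in the scene. Friction and masses are not known exactly. Their poses are not given: they have to be found in the camera images.
- front_place (a point): fixed point of the box: where board_mid must be when the board is home. x points into the box (away from the robot, within 12 degrees), y left along the open front, z up. The top of the box's base, on which the board stands, is 50 mm below. The board cannot be lowered straight down here, as knuckles would meet: set it down 30 mm to the right (-y), then slide it left
- casting_box: white-walled box on a 15 mm plywood base 245 x 250 mm, fixed to the bench, open at the front (-x); origin under the base, axes as front_place, which lies at x -98.5, y -1, z +65 mm. Its three walls are 18 mm thick and 100 mm high; the ends of the two side walls, across which the board stands, lie 11 mm behind front_place. The base reaches 28 mm in front of front_place
- channel (a point): fixed point on the steel corner channel, 100 mm high, at the left end of the open front: on its stop, at the middle of the board's thickness; +98 mm in y from front_place. The board's plain end slides in from the right between the side wall's end and a steel lip in front (lip face at x -11.5 mm, from 11 mm right of the stop, flared to 19 mm). 2 mm of play all round
- hinge_top (a point): fixed point on the vertical hinge axis at the right front corner, on the top face of the top knuckle; x +22.5, y -109, z +48 mm from front_place. Knuckles are steel tubes, 19 mm outside, 11 mm bore, 14 mm high. The box has three, 12-26, 48-62 and 84-98 mm above its base; the board's two come between them at 30-44 and 66-80 mm. Axes as front_place
- hinge_foot (a point): fixed point on the same hinge axis, 4 mm above the base, 94 mm below hinge_top: where pin_tip must be when the pin is fully home
- board_mid (a point): centre of the loose front board: white panel 18 mm thick (x), 192 mm long (y), 100 mm high (z), about 0.3 kg. z points to its top edge, y to its plain end, x to its inner face. The two knuckles sit on straps at its -y end, 22 mm beyond it and to 32 mm on the x side. The top 38 mm is free on both faces on the rest, to be pinched across the thickness near mid-length
- board_bore (a point): point on the axis of the board's two knuckles, at the top of the upper one: x +22.5, y -109, z +30 mm from board_mid. Axes as board_mid. With the board home it lies on the hinge axis, 18 mm below hinge_top
- board_rest: wooden sloping rest, fixed, on which the board starts: a ledge under its lower edge and two slats under its outer face, so that its top edge leans 32 degrees towards the robot (the rest's -x; it is turned up to 0.25 rad). Lift the board out along its own z. Origin on the bench, 40 mm below the middle of the board's lower edge; 110 x 200 mm, the slats 83 mm high
- pin_handle (a point): centre of the hinge pin's red handle, 17 mm in diameter, 40 mm long; z points from the pin's tip to the top of the handle. Below it a steel collar (20 mm across, 4 mm thick, underside 24 mm below this point), then the shank, 8 mm in diameter, 94 mm long, its last 12 mm tapered to a blunt 3 mm tip. 70 g. A plain round pin: any turn about its axis will do
- pin_tip (a point): tip of the hinge pin, 118 mm from pin_handle along -z. Axes as pin_handle
- tool_block: wooden tool block 190 mm long (y), about 90 mm high, fixed, with three holes 55 mm apart in y, 10.5 mm wide and 45 mm deep, which lean 32 degrees towards the robot (the block's -x; it is turned up to 0.25 rad). The pin stands in any one of them, its collar 49 mm clear of the block, and is drawn out along its own z. Origin on the bench below the middle
- model_mid (a point): middle of the plaster model standing loose in the box: a turned white vase, 90 mm in diameter, 84 mm high; must stay where it is
- loop_tool: wooden loop tool, 8 mm thick and 145 mm long, in another hole of the tool block, leaning like the pin (origin at its foot, z along it); leave alone
- wood_knife: wooden modelling knife, 8 mm thick, 13 mm blade, 134 mm long, in another hole of the tool block (origin at its foot, z along it); leave alone
- brush: brush with a wooden handle, lying on the bench, 200 mm long, 20 mm high (origin under its middle, x along it); leave alone
- scraper: steel scraper, 100 x 55 x 12 mm, lying on the bench (origin under its middle); leave alone
- pink_bowl: pink mixing bowl, 150 mm in diameter, 70 mm high (origin under its middle); leave alone
- soap_jar: green jar with a white cap, 70 mm in diameter, 100 mm high (origin under its middle); leave alone

How it is judged:
By the outcome, as a careful person would: the job done as asked, in the order asked, and still so for the second after the job is handed in, with the robot touching nothing.
It also fails if it takes over 69 s, if anything falls off the work surface, if the arm or the gripper's body presses on something with over 40 N, if the wrist force passes 120 N, or if a joint passes its speed limit or range.

### The arm

A 6-joint arm with a two-finger parallel gripper is mounted at the origin on the work surface. World frame = base frame: x ahead of the robot, y to its left, z up, the work surface at z = 0. Lengths are in m, angles in rad, forces in N, time in s.
With the tool pointing down it reaches from about 0.35 to 0.975 m from the base axis. Payload 7.1 kg.
Tool frame: the origin (TCP) lies midway between the tips of the shut fingers; the grasp point (between the pads) lies 19 mm behind it; z points along the fingers, y is the line along which they close (so a half turn about z gives the same grasp; the last joint's range is limited). The gripper opens to 88 mm and grips with 3 to 60 N. Pads are 20 mm wide; open, the fingers measure 115 mm over their backs; the gripper's body (75 mm by 178 mm) begins 61 mm behind the grasp point.
Start: joints at [1.253, 0.423, 1.63, -0, 1.089, -0.019], TCP at [0.184, 0.597, 0.223] pointing down, gripper open.
Joint ranges: [-3, 3], [-0.9, 2.11], [0.09, 2.58], [-1.31, 4.45], [0.11, 2.69], [-2.54, 2.54]. Speed limits (rad/s): [2.39, 2.39, 3.01, 3.14, 3.14, 3.14].

### API

Orientations are given as a unit quaternion [w, x, y, z].
In Python, from station import move_pose, movel, movej, command_gripper, wait, inverse_kinematics, read_camera, camera_info, MotionError, job_done, get_time, get_joint_pos, get_qvel, get_effort, get_tcp_pos, get_ee_rot, get_ft_force, get_ft_torque, get_grip_width, get_finger_force gives the robot as it stands. Calls block until the motion is done:
- move_pose(position, orientation): joint-space move of the TCP to a pose.
- movel(position, frame=None, v=0.15, until_force=None): straight line of the TCP; frame=None keeps the orientation; v is the mean speed in m/s. With until_force (N) it stops when the force on the tool has changed by that much, and returns True; else False.
- movej(angles): joint-space move.
- command_gripper(opening): opening from 0.0 (shut) to 1.0 (fully open); the grip force is fixed at half the most; returns when the fingers have stopped.
- wait(seconds).
- inverse_kinematics(position, orientation): joint angles nearest the present ones, or None.
- read_camera(name): name is "side" or "top"; returns the picture (420x560x3 uint8, red, green, blue); there is no depth.
- camera_info(name): a dict with "intrinsics" (3x3 intrinsics, pixels), "T" (4x4, takes a point from camera to world coordinates). Camera axes: x right, y up, looking along -z (the intrinsics and any distortion apply to the point x, -y, -z); pixel columns grow to the right and rows downward; lengths in m; the calibration is good to about 2 mm. A picture is of the moment at which its call begins. camera_info takes no time and is no camera call.
A pose or a line that the arm cannot do raises MotionError and nothing moves.
- job_done(): hands the job in; it is judged then, once.
Readings, each from a call of its own:
- get_time(): time.
- get_joint_pos(): joint angles.
- get_qvel(): joint speeds.
- get_effort(): joint torques, N m.
- get_tcp_pos(): TCP position.
- get_ee_rot(): TCP orientation.
- get_ft_force(): force on the tool from outside, world axes, zero at the start.
- get_ft_torque(): the same for the moment, N m.
- get_grip_width(): opening from 0.0 (shut) to 1.0 (fully open).
- get_finger_force(): force on a finger pad.
Only numpy, scipy, OpenCV 4.12 (cv2) and the standard library are available. Lean on these libraries where they do the work, as an engineer would, in place of code of your own. Each camera call takes 0.05 s, during which the arm holds its last target. There are 200 camera calls.

## Working session

There is one attempt and no reset: what is moved stays moved. The work goes in short steps, each a Python script; the robot and the scene stay as the last script left them, time stands still between calls to the robot, and variables do not carry over. Pictures are saved under pics/ and viewed, at most 10 in all, crops included, and the job is handed in when it is done.

```bash
ls; mkdir -p pics; python3 - <<'E'
from station import *
import cv2, numpy as np
np.set_printoptions(precision=4,suppress=True)
for n in("side","top"):
    im=read_camera(n); cv2.imwrite(f"pics/{n}0.png",im[:,:,::-1]); i=camera_info(n); print(n,i)
print(get_time(),get_ee_rot(),get_ft_force())
E
```

```text
pics
side {'intrinsics': array([[513.7768,   0.    , 286.4766],
       [  0.    , 513.7768, 218.0837],
       [  0.    ,   0.    ,   1.    ]]), 'T': array([[ 0.9972,  0.0583, -0.0475,  0.5026],
       [-0.0748,  0.7085, -0.7017, -1.0022],
       [-0.0073,  0.7033,  0.7109,  1.089 ],
       [ 0.    ,  0.    ,  0.    ,  1.    ]])}
top {'intrinsics': array([[381.9488,   0.    , 273.306 ],
       [  0.    , 381.9488, 205.6976],
       [  0.    ,   0.    ,   1.    ]]), 'T': array([[-0.0076,  0.9936, -0.113 ,  0.4636],
       [-0.9999, -0.0092, -0.0134, -0.0222],
       [-0.0144,  0.1129,  0.9935,  1.0036],
       [ 0.    ,  0.    ,  0.    ,  1.    ]])}
0.1 [-0.0001  0.1488  0.9889 -0.0007] [-0.7123  1.0197 -0.158 ]
```

View pics/side0.png

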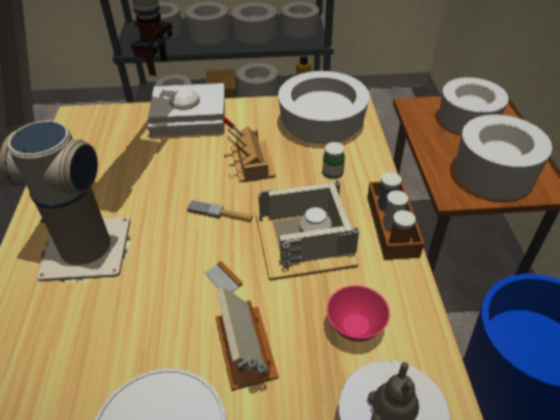

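View pics/top0.png

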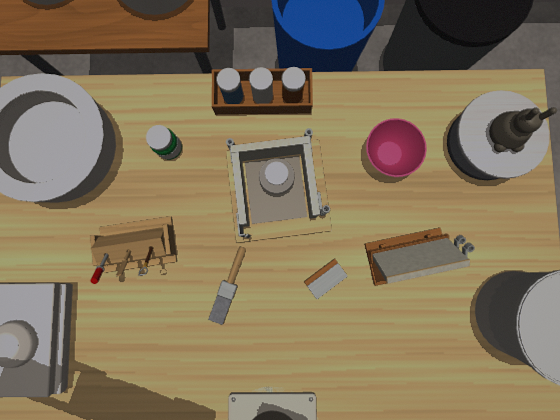

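The side view shows the board on its rest at about (243,340), the box at (310,230) and the block with its red pin at (235,130). In the top view these are the board at (420,260), the box at (277,190) and the block at (135,245), with the red handle at (98,270). Next I'll enlarge these areas.

```bash
python3 - <<'E'
import cv2, numpy as np
def comp(src,items,out):
    im=cv2.imread(src); C=np.zeros((600,800,3),np.uint8)
    for (x0,y0,w,h,s,X,Y) in items:
        c=cv2.resize(im[y0:y0+h,x0:x0+w],None,fx=s,fy=s,interpolation=cv2.INTER_CUBIC)
        for k in range(0,w,10):
            L=8 if (x0+k)%50 else 16
            if (x0+k)%10==0: cv2.line(c,(k*s,0),(k*s,L),(0,255,255),1)
        for k in range(0,h,10):
            if (y0+k)%10==0: cv2.line(c,(0,k*s),(8 if (y0+k)%50 else 16,k*s),(0,255,255),1)
        C[Y:Y+h*s,X:X+w*s]=c[:600-Y,:800-X]
    cv2.imwrite(out,C)
comp("pics/top0.png",[(220,120,120,130,3,0,0),(350,220,140,70,3,370,0),(80,210,100,80,4,390,230)],"pics/topc.png")
comp("pics/side0.png",[(250,180,120,100,4,0,0),(210,270,75,120,4,490,0),(215,105,65,80,3,0,410)],"pics/sidec.png")
E
```

```text
(no output)
```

View pics/topc.png

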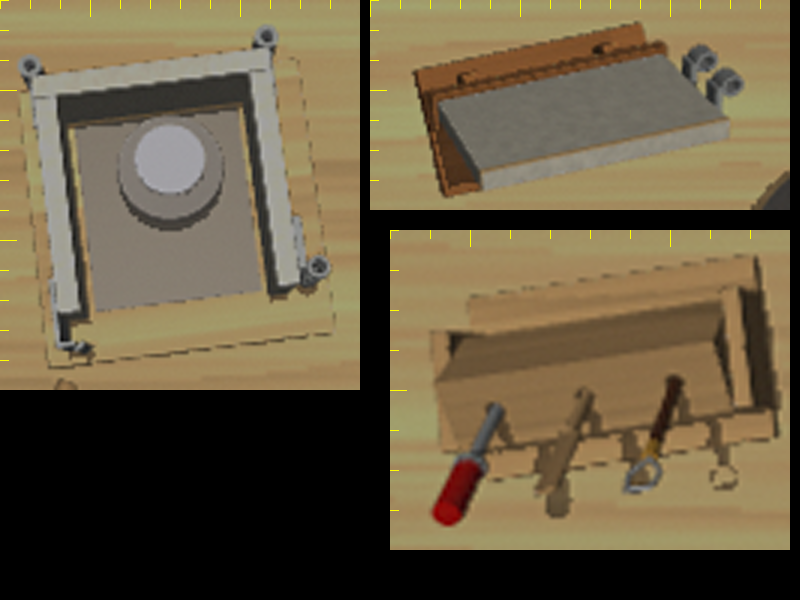

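View pics/sidec.png

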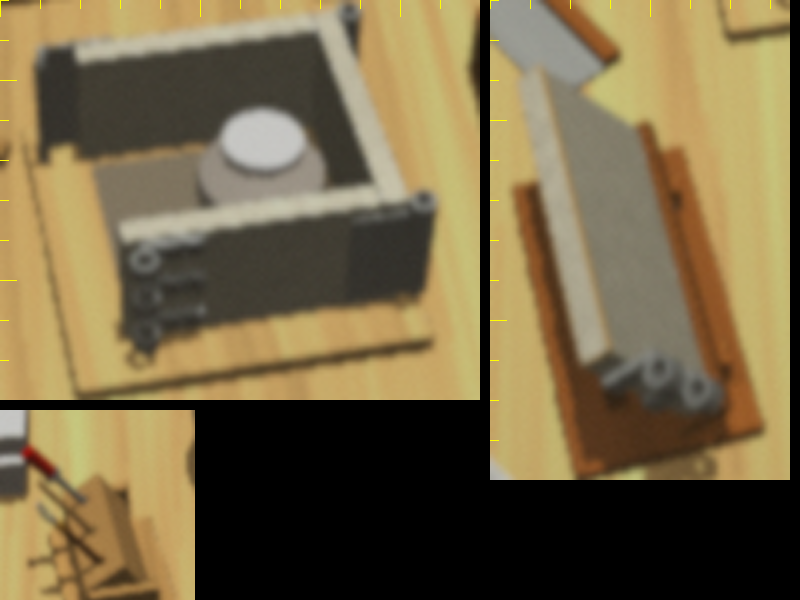

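Top crop: the hinge ring is at crop (318,265), the channel lip at (75,347) and the base's front line runs from (50,366) to (335,333). The board's inner top corners are at (482,171) and (729,121), and the pin runs from its handle end at (448,515) to the hole at (497,408). The side crop shows the hinge ring at (145,261) and the board's top corners at (541,68) and (609,350). Now I'll fit poses from these rays and check the residuals.

```bash
cat > h.py <<'E'
import numpy as np, cv2
from scipy.optimize import least_squares
from scipy.spatial.transform import Rotation as R
from station import *
np.set_printoptions(precision=4,suppress=True)
CI={n:camera_info(n) for n in("side","top")}
def proj(n,p):
    T=CI[n]["T"]; c=(np.atleast_2d(p)-T[:3,3])@T[:3,:3]; c=c*[1,-1,-1]
    u=c@CI[n]["intrinsics"].T; return u[:,:2]/u[:,2:]
def ray(n,uv,z):
    T=CI[n]["T"]; d=np.linalg.solve(CI[n]["intrinsics"],[uv[0],uv[1],1])*[1,-1,-1]; d=T[:3,:3]@d
    o=T[:3,3]; return o+d*(z-o[2])/d[2]
def cp(c,s,X,Y,x0,y0): return [(c[0]-X+.5)/s-.5+x0,(c[1]-Y+.5)/s-.5+y0]
tb=lambda *c:cp(c,3,0,0,220,120)
tr=lambda *c:cp(c,3,370,0,350,220)
tp=lambda *c:cp(c,4,390,230,80,210)
sb=lambda *c:cp(c,4,0,0,250,180)
sr=lambda *c:cp(c,4,490,0,210,270)
sp=lambda *c:cp(c,3,0,410,215,105)
E
cat > fit0.py <<'E'
from h import *
# box
print("hinge by ray top/side",ray("top",tb(318,265),.113),ray("side",sb(145,261),.113))
for a in [(50,366),(335,333)]: print("base front",ray("top",tb(*a),.015))
for a in [(78,395),(30,140)]: print("base front side",ray("side",sb(*a),.015))
for n,a in [("left wall end",(68,314)),("right wall end",(284,294)),("lip",(75,346)),("stripe corner",(57,344))]: print(n,ray("top",tb(*a),.115))
# board
O=[("top",tr(482,171),(.009,.096,.05)),("top",tr(729,121),(.009,-.096,.05)),("top",tr(441,104),(.009,.096,-.05)),("top",tr(667,57),(.009,-.096,-.05)),
("top",tr(483,188),(-.009,.096,.05)),("top",tr(729,136),(-.009,-.096,.05)),
("side",sr(541,68),(.009,.096,.05)),("side",sr(523,72),(-.009,.096,.05)),("side",sr(609,350),(.009,-.096,.05)),("side",sr(582,362),(-.009,-.096,.05)),("side",sr(660,370),(.0225,-.109,.03))]
def fb(p):
    Rb=R.from_euler("ZY",[p[2],-np.radians(32)])
    m=np.array([p[0],p[1],p[3]])+Rb.apply([0,0,.05])
    return np.concatenate([(proj(n,m+Rb.apply(q))-u)[0] for n,u,q in O])
r=least_squares(fb,[.35,-.35,0,.04],loss="soft_l1"); print("board lower edge x,y,yaw,z",r.x); print(r.fun.reshape(-1,2))
P=[("top",tp(448,515),.02),("top",tp(471,466),-.02),("top",tp(497,408),-.073),("side",sp(26,452),.02),("side",sp(50,472),-.02),("side",sp(83,500),-.073)]
def fp(p):
    ax=R.from_euler("ZY",[p[3],-p[4]]).apply([0,0,1])
    return np.concatenate([(proj(n,p[:3]+ax*q)-u)[0] for n,u,q in P])
r=least_squares(fp,[.35,.4,.1,0,.56]); print("pin handle, yaw, tilt",r.x); print(r.fun.reshape(-1,2))
for a in [(448,448),(775,410)]: print("block front", ray("top",tp(*a),0.0))
print("pins/other yaw; model top",ray("top",tb(170,158),.099))
E
python3 fit0.py
```

```text
hinge by ray top/side [ 0.5584 -0.1327  0.113 ] [ 0.559  -0.1342  0.113 ]
base front [0.4835 0.0873 0.015 ]
base front [ 0.5098 -0.1581  0.015 ]
base front side [ 0.512  -0.1613  0.015 ]
base front side [0.4887 0.0794 0.015 ]
left wall end [0.5216 0.0623 0.115 ]
right wall end [ 0.5357 -0.1056  0.115 ]
lip [0.4968 0.0569 0.115 ]
stripe corner [0.4984 0.0708 0.115 ]
board lower edge x,y,yaw,z [ 0.4645 -0.3491  0.195   0.0418]
[[-0.2098 -0.4847]
 [ 0.9498 -1.1779]
 [-1.175  -1.8143]
 [-0.9373 -1.8131]
 [-0.1423  0.258 ]
 [ 0.6029  0.3743]
 [-0.0614 -1.3933]
 [-1.6262  1.5322]
 [-0.2055 -0.2514]
 [-0.3241  0.8855]
 [-0.9128  0.0092]]
pin handle, yaw, tilt [0.4094 0.3893 0.1338 0.1418 0.6722]
[[ 0.1238 -0.1515]
 [-0.1398  0.1276]
 [ 0.01    0.118 ]
 [-0.321  -0.2407]
 [ 0.2473  0.2257]
 [ 0.198   0.0088]]
block front [0.4282 0.4615 0.    ]
block front [0.4513 0.2472 0.    ]
pins/other yaw; model top [ 0.6473 -0.0179  0.099 ]
```

The box pose agrees between views: hinge_top is about (0.5587, -0.1334), yaw about 0.104, giving front_place at about (0.525, -0.027). The base front line agrees to 1 mm. Next I'll refit the board and pin with the known tilt and height, then grasp the board.

```bash
cat >> h.py <<'E'
YAW=.104; FP=np.array([.5250,-.0273,.065])
def RB(yaw,tilt): return R.from_euler("ZY",[yaw,-tilt])
def tool(Ro,s=1):  # tool z = -obj z, tool y = s*obj x
    x,y,z=Ro.as_matrix().T; zt=-z; yt=s*x
    q=R.from_matrix(np.c_[np.cross(yt,zt),yt,zt]).as_quat(); return [q[3],q[0],q[1],q[2]]
E
cat > g1.py <<'E'
exec(open("fit0.py").read().split("# board")[0].replace("print(","(lambda *a:0)(") )
src=open("fit0.py").read().split("# board")[1]
exec(src.split("def fb")[0])
O=[o for o in O if o[2][2]>0 and not(o[1]==sr(523,72))]
def fb(p):
    Rb=RB(p[2],np.radians(32)); m=np.array([p[0],p[1],.04])+Rb.apply([0,0,.05])
    return np.concatenate([(proj(n,m+Rb.apply(q))-u)[0] for n,u,q in O])
r=least_squares(fb,[.46,-.35,.19]); print("board",r.x,abs(r.fun).max())
Rb=RB(r.x[2],np.radians(32)); m=np.array([r.x[0],r.x[1],.04])+Rb.apply([0,0,.05])
exec("P="+src.split("P=")[1].split("def fp")[0])
def fp(p):
    ax=RB(p[3],p[4]).apply([0,0,1])
    return np.concatenate([(proj(n,p[:3]+ax*q)-u)[0] for n,u,q in P]+[[(p[4]-.5585)/.04,(p[3]-.12)/.05]])
rp=least_squares(fp,[.4,.39,.13,.12,.56]); print("pin",rp.x,abs(rp.fun).max())
np.save("pin.npy",rp.x)
for s in(1,-1):
    print(s,inverse_kinematics(list(m+Rb.apply([0,0,.12])),tool(Rb,s)),inverse_kinematics(list(FP+[0,0,.1]),tool(RB(YAW,0),s)),
      inverse_kinematics(list(rp.x[:3]),tool(RB(rp.x[3],rp.x[4]),s)))
np.save("board.npy",r.x)
E
python3 g1.py
```

```text
board [ 0.4644 -0.3485  0.2003] 1.369872483925235
pin [0.4102 0.3892 0.1346 0.1404 0.6274] 1.7234282468110929
1 [-1.1024  0.3092  2.0623  0.8067  0.7863 -1.8928] [-0.0746  0.3579  1.8929 -0.      0.8908 -0.1786] [ 0.979   0.4051  2.1397 -1.2807  0.4731  1.9804]
-1 [-1.1024  0.3092  2.0623  0.8067  0.7863  1.2487] None [ 0.979   0.4051  2.1397 -1.2807  0.4731 -1.1612]
```

```bash
cat > g2.py <<'E'
from h import *
b=np.load("board.npy"); Rb=RB(b[2],np.radians(32)); m=np.array([b[0],b[1],.04])+Rb.apply([0,0,.05]); q=tool(Rb,1)
command_gripper(.6)
move_pose([.42,.10,.33],tool(RB(0,0),1)); print(get_time())
move_pose(list(m+Rb.apply([0,0,.13])),q); print(get_time(),get_tcp_pos())
f0=np.array(get_ft_force())
print(movel(list(m+Rb.apply([0,0,.020])),v=.12,until_force=8),get_tcp_pos(),np.array(get_ft_force())-f0)
command_gripper(0.0); print("grip",get_grip_width()*88,get_finger_force(),get_time(),np.array(get_ft_force())-f0)
a,c=read_camera("top"),read_camera("side")
cv2.imwrite("pics/g2.png",np.vstack([cv2.resize(a[180:320,330:500],None,fx=2,fy=2),cv2.resize(c[240:390,190:360],None,fx=2,fy=2)])[:,:,::-1])
E
python3 g2.py
```

```text
2.8333
4.6417 [ 0.3714 -0.367   0.1928]
False [ 0.428  -0.3561  0.0997] [ 0.2736  0.0939 -0.4252]
grip 17.750360583554453 29.991256892681122 6.3417 [-2.2938 -0.1738  2.8013]
```

View pics/g2.png

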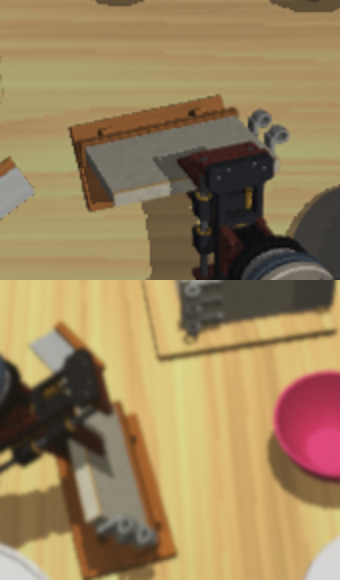

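The board is gripped at 17.75 mm, with the fingers near mid-length in both views. Next: lift it out along its z, turn it upright and hold it above the set-down spot.

```bash
cat >> h.py <<'E'
RX=R.from_euler("z",YAW); Q0=tool(RB(YAW,0),1)
def bt(dx,dy,dz): return list(FP+RX.apply([dx,dy,dz])+[0,0,.020])  # tcp for board_mid offset from front_place
def ft(f0): return RX.inv().apply(np.array(get_ft_force())-f0)
E
cat > g3.py <<'E'
from h import *
b=np.load("board.npy"); Rb=RB(b[2],np.radians(32)); p=np.array(get_tcp_pos())
movel(list(p+Rb.apply([0,0,.13])),v=.15); print(get_time(),get_grip_width()*88,get_ft_force())
move_pose(bt(-.03,-.04,.13),Q0); print(get_time(),get_tcp_pos())
movel(bt(0,-.03,.03),v=.12); print(get_time(),get_grip_width()*88,get_ft_force(),get_tcp_pos())
for n,(x0,y0,w,h) in {"top":(225,165,130,100),"side":(240,190,120,100)}.items():
    im=read_camera(n); cv2.imwrite(f"pics/{n}3.png",im[:,:,::-1])
a=cv2.imread("pics/top3.png")[170:260,220:350]; c=cv2.imread("pics/side3.png")[185:285,240:370]
I=[cv2.resize(i,None,fx=4,fy=4,interpolation=cv2.INTER_CUBIC) for i in(a,c)]
C=np.vstack(I)[:,:]; print(C.shape); C=C[:760]; cv2.imwrite("pics/c3.png",cv2.resize(np.hstack([np.pad(cv2.resize(a,None,fx=3,fy=3,interpolation=2),((0,30),(0,0),(0,0))),cv2.resize(c,None,fx=3,fy=3,interpolation=2)]),None,fx=1,fy=1))
E
python3 g3.py
```

```text
7.4583 18.158724063436527 [-0.5423 -0.0331 -2.5274]
8.875 [ 0.4989 -0.0704  0.2145]
9.9 17.72271912374138 [ 0.451  -1.001  -1.9838] [ 0.5284 -0.0573  0.1155]
(760, 520, 3)
```

View pics/c3.png

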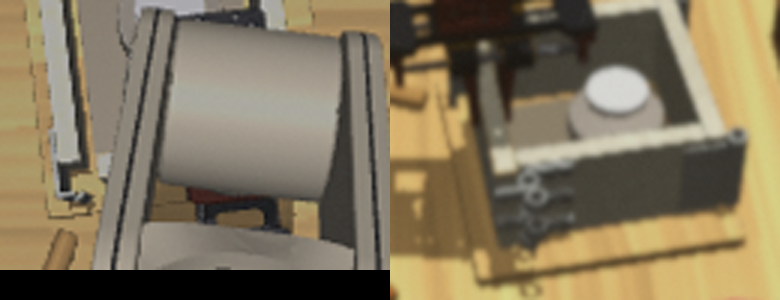

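The arm hides the board in the top view. The side view shows the board's right top corner at crop (500,160), with its knuckles around (530,180-215) and no collision. I'll finish by touch: find the base, find the wall end, then slide to the stop.

```bash
cat > g4.py <<'E'
from h import *
f0=np.array(get_ft_force())
def loc(): return RX.inv().apply(np.array(get_tcp_pos())-FP-[0,0,.02])*1000
print("down",movel(bt(0,-.03,.004),v=.1),ft(f0)); f0=np.array(get_ft_force())
print("touch",movel(bt(0,-.03,-.008),v=.02,until_force=4),loc(),ft(f0))
z=loc()[2]/1000+.0015
movel(bt(0,-.03,z),v=.03); f0=np.array(get_ft_force())
print("wall",movel(bt(.009,-.03,z),v=.02,until_force=3),loc(),ft(f0),get_time())
E
python3 g4.py
```

```text
down False [ 1.2472 -0.2219  0.5309]
touch True [  0.5874 -30.1226  -0.5274] [-1.0662 -0.1071  6.0737]
wall True [  0.3108 -29.6563   0.0264] [-1.2568  1.1492 -0.1716] 11.2917
```

```bash
cat > g5.py <<'E'
from h import *
def loc(): return RX.inv().apply(np.array(get_tcp_pos())-FP-[0,0,.02])*1000
z=.0018
movel(bt(-.001,-.03,z),v=.03); wait(.2); f0=np.array(get_ft_force()); print(loc())
print("wall",movel(bt(.009,-.03,z),v=.02,until_force=6),loc(),ft(f0),get_time())
wait(.2); print(loc(),ft(f0))
E
python3 g5.py
```

```text
[ -1.0621 -29.9922   1.7298]
wall True [  0.299  -29.6619   0.9535] [-0.1077 -0.7198  1.8619] 12.0417
[ -0.0626 -29.5513   0.5742] [-0.5052 -0.136   2.6225]
```

```bash
cat > g6.py <<'E'
from h import *
def loc(): return RX.inv().apply(np.array(get_tcp_pos())-FP-[0,0,.02])*1000
z=.003
movel(bt(-.002,-.03,z),v=.03); wait(.2); f0=np.mean([get_ft_force() for _ in range(5)],0); print(loc())
for x in (-.001,0,.001,.002,.003,.004,.005):
    movel(bt(x,-.03,z),v=.03); wait(.1); F=ft(f0); print(x*1e3,loc(),F,get_ft_torque(),get_time())
    if abs(F[0])>5: break
E
python3 g6.py
```

```text
[ -1.9836 -29.9968   3.0055]
-1.0 [ -1.0125 -29.9764   2.9615] [ 1.0445 -0.2296  0.7232] [-0.0065  0.0741  0.0228] 13.0417
0.0 [  0.0046 -29.9843   2.9887] [ 0.4991 -0.2569  1.0542] [-0.0798  0.0883  0.0615] 13.3917
1.0 [  0.6467 -29.9327   2.8972] [-1.9802 -0.6059  1.8321] [-0.0489  0.3157 -0.1357] 13.7417
2.0 [  0.8054 -29.8913   2.8221] [-5.6373 -0.1609  3.7078] [-0.3023  0.7887 -0.2546] 14.0917
```

Wall contact starts at local x ≈ +0.4 mm and should come at +2, so the correct x offset is about -1.5 mm. I'll back off and slide left.

```bash
cat > g7.py <<'E'
from h import *
def loc(): return RX.inv().apply(np.array(get_tcp_pos())-FP-[0,0,.02])*1000
X=-.0014; z=.0008
movel(bt(X,-.03,.003),v=.03); movel(bt(X,-.03,z),v=.03); wait(.2); f0=np.mean([get_ft_force() for _ in range(5)],0); print(loc())
for y in [-.02,-.014,-.010,-.006,-.003,-.001,.001,.002,.003,.004,.005]:
    movel(bt(X,y,z),v=.04); wait(.05); F=ft(f0); print(y*1e3,loc(),F,get_ft_torque(),get_time())
    if max(abs(F))>7: break
E
python3 g7.py
```

```text
[ -1.3087 -30.0048   0.791 ]
-20.0 [ -1.3434 -19.8      0.8383] [ 0.2987 -0.1385 -0.1348] [-0.0483  0.0516  0.0127] 15.2583
-14.0 [ -1.4004 -13.8813   0.8114] [ 0.1849 -0.3247 -0.0132] [-0.0723  0.1022 -0.0338] 15.6083
-10.0 [-1.4038 -9.8803  0.7856] [-0.1736 -1.3539  0.4092] [-0.0282  0.0705  0.0413] 15.9083
-6.0 [-1.3718 -5.8827  0.8134] [-0.4784 -0.5865 -0.3001] [-0.0367  0.0266 -0.0117] 16.2083
-3.0 [-1.3492 -2.9159  0.8184] [ 0.4065 -0.2788 -0.436 ] [-0.0141  0.0642 -0.0096] 16.5083
-1.0 [-1.3915 -0.9401  0.7932] [-0.454  -0.1275  0.2773] [-0.0082  0.0689  0.052 ] 16.8083
1.0 [-1.4031  1.0737  0.7971] [-0.5282 -0.834  -0.2763] [-0.0091  0.0435  0.04  ] 17.1083
2.0 [-1.2378  1.6216  0.928 ] [-1.1505 -4.6022  2.2375] [-0.8868  0.0895  0.0845] 17.4083
3.0 [-1.0935  1.7283  1.0731] [-1.8569 -9.8045  2.6238] [-1.7605  0.1988  0.2096] 17.7083
```

Smooth entry; stop contact at local y ≈ +1.4 mm. I'll back off 2 mm, set the board down, release, retreat towards the pin and check.

```bash
cat > g8.py <<'E'
from h import *
def loc(): return RX.inv().apply(np.array(get_tcp_pos())-FP-[0,0,.02])*1000
X=-.0014
movel(bt(X,-.0006,.0008),v=.03); wait(.15)
print(movel(bt(X,-.0006,-.006),v=.02,until_force=4),loc())
command_gripper(.3); wait(.1); print(loc())
movel(bt(X,-.0006,.11),v=.2); 
pn=np.load("pin.npy"); Rp=RB(pn[3],pn[4])
move_pose(list(pn[:3]+Rp.apply([0,0,.10])),tool(Rp,-1)); print(get_time(),get_tcp_pos())
im=read_camera("top"); cv2.imwrite("pics/top8.png",im[:,:,::-1]); c=read_camera("side"); cv2.imwrite("pics/side8.png",c[:,:,::-1])
f=lambda i:cv2.resize(i,None,fx=3,fy=3,interpolation=2)
cv2.imwrite("pics/c8.png",np.hstack([f(im[120:250,220:345]),f(c[180:310,250:375])])[:,:,::-1])
E
python3 g8.py
```

```text
True [-1.3535 -0.212  -0.4833]
[-2.3317 -0.3378 -1.2355]
21.175 [0.3526 0.3805 0.2153]
```

View pics/c8.png

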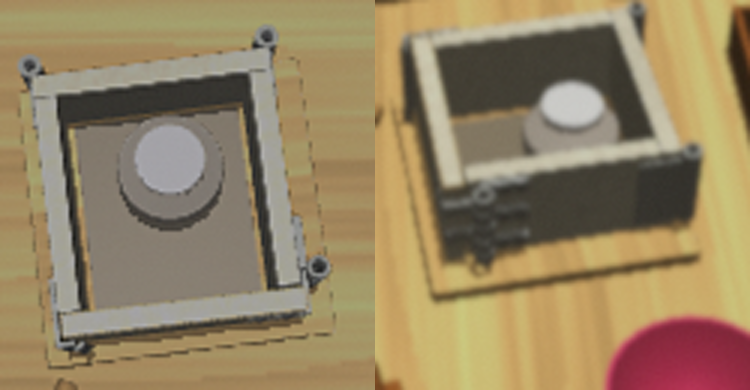

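The board is home in both views: its top edge closes the front from the channel at crop (65,325) to the hinge at (318,267), and the knuckles line up in the side view. Next is the pin.

```bash
cat > g9.py <<'E'
from h import *
pn=np.load("pin.npy"); Rp=RB(pn[3],.59); q=tool(Rp,-1); hc=pn[:3]
command_gripper(.5)
move_pose(list(hc+Rp.apply([0,0,.06])),q); wait(.1); f0=np.array(get_ft_force())
print(movel(list(hc+Rp.apply([0,0,-.013])),v=.08,until_force=6),get_tcp_pos(),hc+Rp.apply([0,0,-.013]),get_time())
command_gripper(0); print("w",get_grip_width()*88,get_finger_force(),np.array(get_ft_force())-f0,get_tcp_pos())
c=read_camera("side"); a=read_camera("top")
f=lambda i:cv2.resize(i,None,fx=4,fy=4,interpolation=2)
cv2.imwrite("pics/c9.png",np.hstack([f(a[215:305,75:175]),f(c[85:175,200:300])])[:,:,::-1])
E
python3 g9.py
```

```text
False [0.4173 0.3903 0.1241] [0.4174 0.3902 0.1238] 23.2167
w 16.53055555184146 29.860579669475555 [ 1.5498 -1.2606  3.5997] [0.4176 0.3904 0.1242]
```

View pics/c9.png

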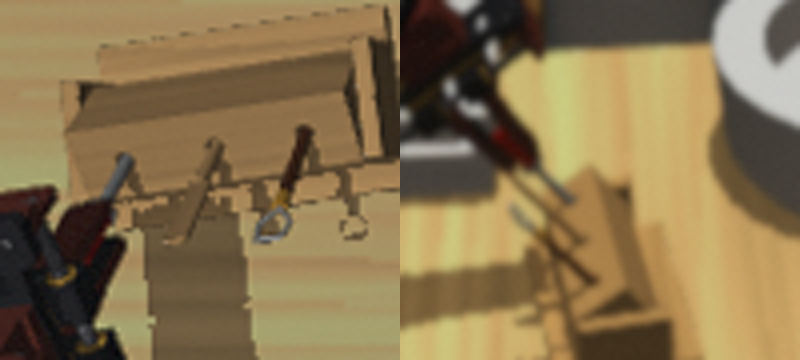

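The fingers hold the red handle at 16.5 mm wide, with the shank at crop (120,175) (top) and (550,180) (side) still in its hole. I'll draw it out and bring it over the hinge with the jaws closing along world y, so the side camera can see any leftover tilt.

```bash
cat >> h.py <<'E'
HT=np.array([.5571,-.1336,.113])
E
cat > g10.py <<'E'
from h import *
pn=np.load("pin.npy"); Rp=RB(pn[3],.59); p=np.array(get_tcp_pos()); f0=np.array(get_ft_force())
for d in(.02,.05,.10):
    movel(list(p+Rp.apply([0,0,d])),v=.1); print(np.array(get_ft_force())-f0,get_grip_width()*88)
best=None
for s in(1,-1):
    q=tool(RB(np.pi/2,0),s); tgt=list(HT+[0,0,.105+.04]); j=inverse_kinematics(tgt,q); print(s,j)
    if j is not None and (best is None or abs(j[5])<abs(best[1][5])): best=(q,j,s)
q=best[0]; print("use",best[2])
movel(list(np.array(get_tcp_pos())+[0,0,.06]),v=.15)
move_pose(list(HT+[-.05,.0,.105+.09]),q); movel(list(HT+[0,0,.105+.03]),v=.1); wait(.2)
print(get_time(),get_tcp_pos(),get_ft_force(),get_grip_width()*88)
c=read_camera("side"); cv2.imwrite("pics/side10.png",c[:,:,::-1])
cv2.imwrite("pics/c10.png",cv2.resize(c[140:270,230:350],None,fx=4,fy=4,interpolation=2)[:,:,::-1])
E
python3 g10.py
```

```text
[ 0.551   0.3469 -2.8613] 16.691950796022024
[-0.7454 -0.5119 -4.634 ] 16.803675619136605
[-0.0942 -0.2405 -4.2711] 16.165632047134107
1 [-0.2561  0.3074  1.7153 -0.      1.1189 -1.8269]
-1 [-0.2561  0.3074  1.7153 -0.      1.1189  1.3147]
use -1
29.5333 [ 0.5571 -0.1337  0.2486] [ 0.537  -0.3476 -0.8657] 16.68111914576559
```

View pics/c10.png

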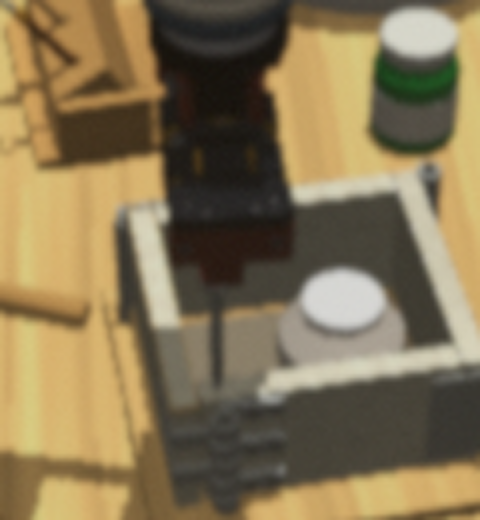

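```bash
python3 - <<'E'
from h import *
h=proj("side",HT); print(h,proj("side",HT+[0,0,.03])-h+[285.9,244.9],proj("side",HT+[0,0,.1])-h+[285.9,244.9],proj("side",HT+[.01,0,.03])-proj("side",HT+[0,0,.03]))
c=cv2.imread("pics/side10.png").astype(float).sum(2)
for r in (214,218,222,226,230,233,235,237,239): 
    s=c[r,276:294]; bg=np.median(s); w=np.clip(bg-s-40,0,None); w[(np.arange(276,294)<280)|(np.arange(276,294)>289)]=0
    print(r,(w*np.arange(276,294)).sum()/max(w.sum(),1),s[::1].astype(int))
E
```

```text
[[285.0974 244.7366]] [[285.7897 236.904 ]] [[285.5175 217.1726]] [[ 3.9873 -0.24  ]]
214 0.0 [193 186 190 193 189 182 169 158 153 165 182 192 189 191 195 193 192 188]
218 283.54455445544556 [260 251 254 253 268 276 239 186 177 232 311 354 387 398 397 395 393 388]
222 283.5626477541371 [368 370 373 373 368 337 265 192 181 251 329 365 368 370 371 368 373 369]
226 283.55853658536586 [344 362 368 369 367 335 261 196 184 249 330 364 370 369 371 370 373 366]
230 283.7977243994943 [326 344 362 371 370 347 291 210 169 232 320 365 370 369 367 369 372 369]
233 283.80441640378547 [320 335 356 364 359 343 285 205 174 231 312 343 348 351 358 355 357 342]
235 283.8991097922849 [317 323 328 330 326 319 288 229 195 246 296 315 318 329 327 323 323 320]
237 284.0 [319 319 309 299 312 315 301 276 262 292 312 322 314 314 307 306 308 328]
239 0.0 [325 321 302 274 272 289 289 279 270 281 283 286 289 280 262 251 248 268]
```

The pin is vertical to within about 0.4 mm, but its tip column is 283.9 where 285.9 is needed, so I'll shift +5 mm in x. Then a guarded insertion.

```bash
cat > g11.py <<'E'
from h import *
p=np.array(get_tcp_pos())+[.005,0,0]; movel(list(p),v=.05); wait(.2)
f0=np.mean([get_ft_force() for _ in range(5)],0)
for d in (.022,.030,.034,.038,.042,.046,.05):
    hit=movel(list(p-[0,0,d]),v=.04,until_force=5); F=np.array(get_ft_force())-f0
    print(d,hit,(np.array(get_tcp_pos())-p)*1e3,F,np.array(get_ft_torque()),get_time())
    if hit: break
c=read_camera("side"); cv2.imwrite("pics/side11.png",c[:,:,::-1])
cc=c.astype(float).sum(2)
for r in (224,228,232,236,240,243): print(r,cc[r,276:294].astype(int))
E
python3 g11.py
```

```text
0.022 False [  0.0572  -0.0395 -22.0441] [ 0.37   -0.412  -0.6682] [0.0165 0.1057 0.0446] 30.7333
0.03 False [ -0.1963   0.0695 -30.3352] [-0.1447 -0.2474  0.5642] [-0.0557  0.1941 -0.0091] 31.0833
0.034 False [ -0.1711   0.0156 -34.2661] [-0.1239  0.5506 -0.0676] [ 0.018   0.1361 -0.0158] 31.3333
0.038 False [ -0.1911   0.0433 -38.2931] [-0.5336  2.0002  0.6178] [-0.0057  0.1549  0.0235] 31.5833
0.042 False [ -0.2003   0.0686 -42.3147] [-0.8408 -0.4744  0.1433] [-0.0326  0.148   0.0212] 31.8333
0.046 False [ -0.2113   0.0434 -46.3368] [-0.4344  1.0285  0.0581] [-0.0352  0.1696  0.0198] 32.0833
0.05 False [ -0.1968   0.0272 -50.3218] [-0.5017  0.5732  0.6786] [-0.0156  0.1332 -0.0496] 32.3333
224 [333 344 351 352 348 315 241 157 111  95  96  90  95 100 102 125 219 317]
228 [339 361 372 367 372 371 358 321 254 194 186 224 296 337 362 369 363 368]
232 [327 338 362 367 370 371 365 345 290 205 186 248 328 364 364 370 365 361]
236 [319 320 316 307 319 315 315 306 257 194 170 213 285 319 320 321 322 319]
240 [315 309 285 256 239 252 255 237 204 173 161 191 234 254 251 246 238 229]
243 [192 194 193 183 183 190 202 210 184 172 156 171 187 182 169 162 152 142]
```

It went in with no resistance. A small sideways probe will confirm the pin is inside the bore and show how well it is centred.

```bash
cat > g12.py <<'E'
from h import *
p=np.array(get_tcp_pos()); o=p.copy()
for ax in(0,1):
    e=[]
    for s in(1,-1):
        wait(.15); f0=np.mean([get_ft_force() for _ in range(5)],0); 
        t=p.copy()
        for k in range(1,8):
            t[ax]=p[ax]+s*k*.0006; movel(list(t),v=.02); F=(np.array(get_ft_force())-f0)[ax]
            if abs(F)>2.5: break
        e.append(get_tcp_pos()[ax]-o[ax]); print(ax,s,k,e[-1]*1e3,F,get_time())
        movel(list(p),v=.05)
    if ax==0 or 1: p[ax]=o[ax]+np.mean(e); movel(list(p),v=.03)
np.save("p.npy",p); print(p)
E
python3 g12.py
```

```text
0 1 6 3.3001305566531247 -3.3594116589759633 34.0333
0 -1 6 -3.2622760046518984 3.8980264353285596 35.9333
1 1 7 3.7969891906985964 -4.393423266629459 38.3333
1 -1 3 -1.443709595705417 3.9449589966798015 39.4833
[ 0.5621 -0.1325  0.1985]
```

The pin is in the bore, now centred. Pushing it home.

```bash
cat > g13.py <<'E'
from h import *
p=np.load("p.npy"); z0=p[2]; f0=np.mean([get_ft_force() for _ in range(5)],0)
for z in (.185,.170,.155,.140,.132,.118):
    hit=movel([p[0],p[1],z],v=.05 if z>.12 else .03,until_force=8); F=np.array(get_ft_force())-f0
    print(z,hit,get_tcp_pos(),F,get_grip_width()*88,get_time())
    if hit: break
E
python3 g13.py
```

```text
0.185 False [ 0.5617 -0.1324  0.1844] [-0.5401  0.8002  0.5872] 16.794693453448918 40.4
0.17 False [ 0.5618 -0.1324  0.1696] [0.167  1.3594 0.4386] 16.338393710060398 40.85
0.155 False [ 0.5618 -0.1325  0.1546] [-0.762   0.9722  0.5163] 16.515020282393873 41.3
0.14 False [ 0.5619 -0.1324  0.1396] [-0.657   0.7516  0.6823] 16.693173784459294 41.75
0.132 False [ 0.5618 -0.1324  0.1316] [-0.3485  0.2984  0.6392] 16.301809248483107 42.0583
0.118 True [ 0.5627 -0.1325  0.125 ] [-0.6536  2.1529  4.2513] 16.220308371041632 42.4
```

Contact came at z = 0.125, where the collar was expected. Release, retreat and check.

```bash
cat > g14.py <<'E'
from h import *
p=np.array(get_tcp_pos()); wait(.1); f0=np.array(get_ft_force())
print(movel(list(p-[0,0,.003]),v=.02,until_force=8),get_tcp_pos(),np.array(get_ft_force())-f0)
command_gripper(.4); p=np.array(get_tcp_pos())
movel([p[0],p[1],.30],v=.15); move_pose([.35,.25,.35],tool(RB(np.pi/2,0),-1)); print(get_time())
im=read_camera("top"); c=read_camera("side")
f=lambda i:cv2.resize(i,None,fx=3,fy=3,interpolation=2)
cv2.imwrite("pics/c14.png",np.hstack([f(im[120:250,220:345]),f(c[180:310,250:375])])[:,:,::-1])
for n,i in(("top",im),("side",c)):
    m=(i[:,:,0]>90)&(i[:,:,1]<60)&(i[:,:,2]<60); m[:140 if n=="side" else 150]=0; m[:,:270 if n=="side" else 300]=0; m[270:]=0;m[:,345:]=0
    ys,xs=np.where(m); print(n,len(xs),xs.mean(),ys.mean(),proj(n,HT+[0,0,.024]))
E
python3 g14.py
```

```text
True [ 0.5634 -0.1325  0.1246] [-2.7212  0.0409  5.3775]
46.1667
top 39 328.1794871794872 206.15384615384616 [[327.345 207.416]]
side 23 286.0 234.17391304347825 [[285.0095 238.361 ]]
```

View pics/c14.png

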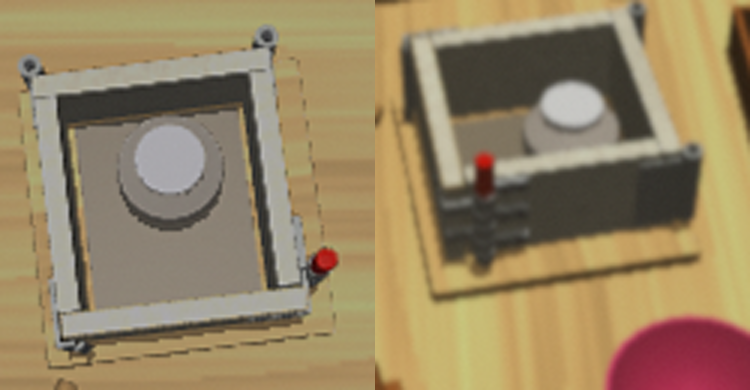

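In both views the red handle stands upright with its collar on the ring: side crop from (485,155) to (485,195), where the ring is at row 245. The board is in the channel and the vase hasn't moved.

```bash
python3 -c "
from station import *
print(job_done(),get_time())"
```

```text
the job is handed in; nothing more can be done
the job is handed in; nothing more can be done
```

The job is handed in at about 46 s on the robot's clock: the board stands home in the channel, the hinge pin is threaded down with its collar on the top knuckle, and in the last pictures the plaster model had not moved.

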